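Put the pastry cutters back in their tray

TASK

Put the four open steel cutters scattered on the marble away in the cutter tray, each standing flat on the floor of the pocket that has its own shape and size: large ring, small ring, square and oblong. The two closed cake tins that look like cutters do not belong in the tray: leave them standing where they are.

Things in the scene. Friction and masses are not known exactly. Their poses are not given: they have to be found in the camera images.
- ring_large_mid (a point): Plain bright steel pastry cutter, a round ring open right through (one sees the bench inside it), standing upright, 60 mm outside diameter, 45 mm tall, wall 2.5 mm, about 90 g; this point is its centre, half-way up (22.5 mm above its foot); z is up
- ring_small_mid (a point): Plain bright steel pastry cutter, a round ring open right through, standing upright, 38 mm outside diameter, 45 mm tall, wall 2.5 mm, about 60 g; this point is its centre, half-way up (22.5 mm above its foot); z is up
- square_mid (a point): Plain bright steel pastry cutter, a square frame open right through, standing upright, 48 mm square outside, 45 mm tall, wall 2.5 mm, about 80 g; this point is its centre, half-way up (22.5 mm above its foot); z is up, x and y are square to its sides
- oblong_mid (a point): Plain bright steel pastry cutter, an oblong frame open right through, standing upright, 68 mm long (its x) by 34 mm wide (its y) outside, 45 mm tall, wall 2.5 mm, about 80 g; this point is its centre, half-way up (22.5 mm above its foot); z is up
- seat_large_floor (a point): Insert with the large round pocket, 76 mm diameter, for the large ring cutter. Pale wooden block, 98 mm square, with a dark-floored pocket 6 mm deep; this point is the centre of the pocket's floor, 8 mm above the bench (block's top: 14 mm); z up. The four inserts, in any order, fill a fixed square steel tray (216 mm, rim level with the blocks), 2 by 2, 100 mm apart. Its cutter stands with its centre 22.5 mm above.
- seat_small_floor (a point): Insert with the small round pocket, 54 mm diameter, for the small ring cutter. Pale wooden block, 98 mm square, with a dark-floored pocket 6 mm deep; this point is the centre of the pocket's floor, 8 mm above the bench (block's top: 14 mm); z up. Its cutter has 8 mm of play all round there and stands with its centre 22.5 mm above this point.
- seat_square_floor (a point): Insert with the square pocket, 64 mm square, sides along its x and y, for the square cutter. Pale wooden block, 98 mm square, with a dark-floored pocket 6 mm deep; this point is the centre of the pocket's floor, 8 mm above the bench (block's top: 14 mm); z up. Its cutter has 8 mm of play all round there and stands with its centre 22.5 mm above this point.
- seat_oblong_floor (a point): Insert with the oblong pocket, 84 mm long (its x) by 50 mm wide (its y), for the oblong cutter. Pale wooden block, 98 mm square, with a dark-floored pocket 6 mm deep; this point is the centre of the pocket's floor, 8 mm above the bench (block's top: 14 mm); z up. Its cutter has 8 mm of play all round there and stands with its centre 22.5 mm above this point.
- tin_round_mid (a point): Look-alike: small round steel cake tin standing upside down, closed flat top (no bench to be seen inside), 60 mm diameter, 45 mm tall, about 90 g; to be left alone; this point is its centre, half-way up (22.5 mm above its foot); z is up
- tin_square_mid (a point): Look-alike: small square steel cake tin standing upside down, closed flat top, 48 mm square, 45 mm tall, about 80 g; to be left alone; this point is its centre, half-way up (22.5 mm above its foot); z is up
Mind the look-alikes: they are no part of the job. What is shaped like the part that bears seat_oblong_floor but blue or turquoise is not meant.

How it is judged:
By the outcome, as a careful person would: the job done as asked, in the order asked, and still so for the second after the job is handed in, with the robot touching nothing.
It also fails if it takes over 106 s, if anything falls off the work surface, if the arm or the gripper's body presses on something with over 40 N, if the wrist force passes 120 N, or if a joint passes its speed limit or range.

ROBOT

A 6-joint arm with a two-finger parallel gripper is mounted at the origin on the work surface. World frame = base frame: x ahead of the robot, y to its left, z up, the work surface at z = 0. Lengths are in mm, angles in rad, forces in N, time in s.
With the tool pointing down it reaches from about 275 to 750 mm from the base axis. Payload 10.2 kg.
Tool frame: the origin (TCP) lies between the finger pads; the fingertips stand 11 mm ahead of it and the grasp point (between the pads) lies 8 mm behind it (finger_overhang is the distance from the TCP to the fingertips, in mm); z points along the fingers, y is the line along which they close (so a half turn about z gives the same grasp; the last joint's range is limited). The gripper opens to 85 mm and grips with 20 to 120 N. Pads are 22 mm wide; open, the fingers measure 114 mm over their backs; the gripper's body (76 mm by 85 mm) begins 54 mm behind the grasp point. The pads swing forward as they close: fully open they stand 13 mm farther back than shut.
Start: joints at [0.892, 0.313, 1.498, -0, 1.331, -0.223], TCP at [231.108, 471.403, 242.294] pointing down, gripper open.
Joint ranges: [-2.94, 2.94], [-0.97, 2.17], [0.19, 2.56], [-1.23, 4.37], [0.02, 3.11], [-2.88, 2.88]. Speed limits (rad/s): [2.39, 2.39, 3.01, 3.14, 3.14, 3.14].

INTERFACE

Orientations are given as a 3x3 rotation matrix whose columns are the frame's x, y, z axes.
In Python, from plant import sense, grab_frame, close_job, finger_overhang gives the robot as it stands. The module is installed in compiled form; this text tells all that it offers.
- The arm moves only by the tool send_rows, never from a script. Its argument "plan" is text: rows parted by semicolons, each of 4 numbers parted by spaces: the shift along the tool's x, y, z in cm, then the turn about the tool's z in degrees. In form: x y z twist; .... A call has 1 to 8 rows; each row is the pose to reach, as a shift and turn from the pose commanded when the call began, along the tool's axes at that moment; what a row does not reach only later rows make up. A row lasts 1/12 s, in which the tool goes at most 41.7 mm and 7.16 degrees, less where a joint would pass 70% of its speed; a pose out of reach is approached as far as the arm can. A call with a gripper value outside its range is refused whole. "gripper" is the opening, from 0 (shut) to 1 (fully open), set as the call begins (left out, the last holds). The fingers move at their own pace and stop on an object; "grip_force" is the grip in N (left out, the last holds). Time passes only in rows, so rows that repeat a pose let the fingers close. It gives the time, the measured TCP pose, the force, the opening and the grip force at its end, in the units of the state.
- sense(): the state, without advancing time (a new reading comes with each control period).
- grab_frame(name): name is "side" or "top" or "wrist"; returns a dict with "img" (400x640x3 uint8, blue, green, red), "intrinsics" (3x3 intrinsics, pixels), "rvec" (rotation vector, rad) and "tvec" (3), from world to camera coordinates, as OpenCV has them. Camera axes: x right, y down, z forward; pixel columns grow to the right and rows downward; lengths in mm; the calibration is good to about 2 mm. A picture is of the moment at which its call begins. There is no depth.
- close_job(): hands the job in; it is judged then, once.
The state is a dict: "time": time; "q": joint angles; "qd": joint speeds; "joint_efforts": joint torques, N m; "eef_pos": TCP position; "tcp_rot": TCP orientation; "wrist_force": force on the tool from outside, world axes, zero at the start; "torque": the same for the moment, N m; "grip_width": finger opening in mm; "grip_force": force on a finger pad.
Only numpy, scipy, OpenCV 4.12 (cv2) and the standard library are available. Lean on these libraries where they do the work, as an engineer would, in place of code of your own. Each camera call takes 0.05 s, during which the arm holds its last target. There are 200 camera calls.

## Working session

There is one attempt and no reset: what is moved stays moved. The work goes in short steps, Python scripts to look and compute and a tool call to move; the robot and the scene stay as the last step left them, time stands still between calls to the robot, and variables do not carry over. Pictures are saved under pics/ and viewed, at most 14 in all, crops included, and the job is handed in when it is done.

Besides the shell and the picture viewer there is one more tool, called after "Emit:" in YAML: its name, and indented under it one key for each argument. send_rows: Moves the arm, as the interface text tells. Its arguments: {"type":"object","properties":{"plan":{"type":"string"},"gripper":{"type":"number"},"grip_force":{"type":"number"}},"required":["plan"]}

```bash
mkdir -p pics
cat > h.py <<'E'
import numpy as np, cv2
from plant import sense, grab_frame, close_job, finger_overhang
def ray(f,u,v,z):
    R=cv2.Rodrigues(np.array(f["rvec"],float))[0];t=np.array(f["tvec"],float).ravel()
    d=R.T@np.linalg.inv(np.array(f["intrinsics"]))@np.array([u,v,1.0]);c=-R.T@t
    return c+d*(z-c[2])/d[2]
def proj(f,P):
    return cv2.projectPoints(np.array(P,float).reshape(-1,3),np.array(f["rvec"],float),np.array(f["tvec"],float),np.array(f["intrinsics"],float),None)[0].reshape(-1,2)
E
python3 - <<'E'
from h import *
for n in("top","side"):
    f=grab_frame(n);cv2.imwrite(f"pics/{n}0.png",f["img"])
    R=cv2.Rodrigues(np.array(f["rvec"],float))[0];print(n,(-R.T@np.ravel(f["tvec"])).round(),R.round(2).tolist(),f["intrinsics"])
s=sense();print(s["time"],s["eef_pos"],np.round(s["tcp_rot"],3).tolist(),s["grip_width"],finger_overhang)
E
```

```text
top [ 289.  -17. 1218.] [[0.07, -1.0, 0.0], [-0.97, -0.07, -0.22], [0.22, 0.01, -0.98]] [[429.07940501   0.         327.3967225 ]
 [  0.         429.07940501 194.27161366]
 [  0.           0.           1.        ]]
side [ 428. -604.  777.] [[0.98, -0.2, -0.01], [-0.16, -0.75, -0.64], [0.12, 0.63, -0.77]] [[423.1507606    0.         323.9324644 ]
 [  0.         423.1507606  200.72200708]
 [  0.           0.           1.        ]]
0.1 [230.96674555 471.22991374 241.78663432] [[-0.898, 0.44, -0.001], [0.44, 0.898, -0.001], [0.0, -0.001, -1.0]] 85.59088818297197 11.0
```

View pics/top0.png

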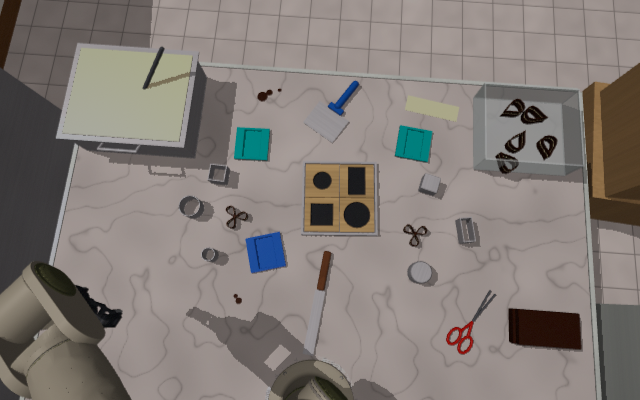

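View pics/side0.png

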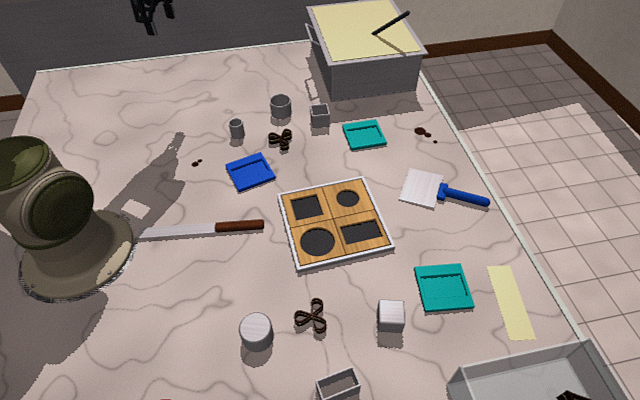

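The top view shows, at these pixels:
- **Rings:** large (192,207), small (209,255).
- **Square frame:** open one (218,174).
- **Oblong frame:** (466,231).
- **Look-alikes:** closed round tin (421,272), closed square tin (430,184).
- **Pockets:** small (322,180), oblong (356,181), square (321,214), large (357,215).
- **Blue or turquoise trays:** not meant.

I'll check these choices in one close crop and measure.

Run:
```python
from h import *
f=grab_frame("top");im=f["img"]
C=[(192,207),(209,255),(218,174),(466,231),(421,272),(430,184)]
t=[cv2.resize(im[v-20:v+20,u-20:u+20],(260,260),interpolation=cv2.INTER_CUBIC) for u,v in C]
cv2.imwrite("pics/crop1.png",np.vstack([np.hstack(t[:3]),np.hstack(t[3:])]))
g=im.max(2)[160:240,300:382];m=(g<60).astype(np.uint8)
cs,_=cv2.findContours(m,cv2.RETR_EXTERNAL,cv2.CHAIN_APPROX_NONE)
for c in cs:
    if cv2.contourArea(c)<100: continue
    p=np.array([ray(f,u+300,v+160,11)[:2] for u,v in c[:,0]],np.float32)
    print("pocket",cv2.minAreaRect(p))
for u,v in C: print((u,v),ray(f,u,v,40).round())
```

```text
pocket ((504.6923522949219, 10.241514205932617), (57.941551208496094, 60.25021743774414), 4.244632244110107)
pocket ((512.1497192382812, -89.43110656738281), (69.55097961425781, 71.48436737060547), 4.230998516082764)
pocket ((604.6359252929688, 17.810443878173828), (48.04703903198242, 49.439857482910156), 4.254589080810547)
pocket ((612.0751342773438, -82.35113525390625), (78.28003692626953, 46.82480239868164), 3.5819127559661865)
(192, 207) [492. 372.  40.]
(209, 255) [364. 306.  40.]
(218, 174) [593. 312.  40.]
(466, 231) [ 481. -393.   40.]
(421, 272) [ 360. -271.   40.]
(430, 184) [ 608. -290.   40.]
```

View pics/crop1.png

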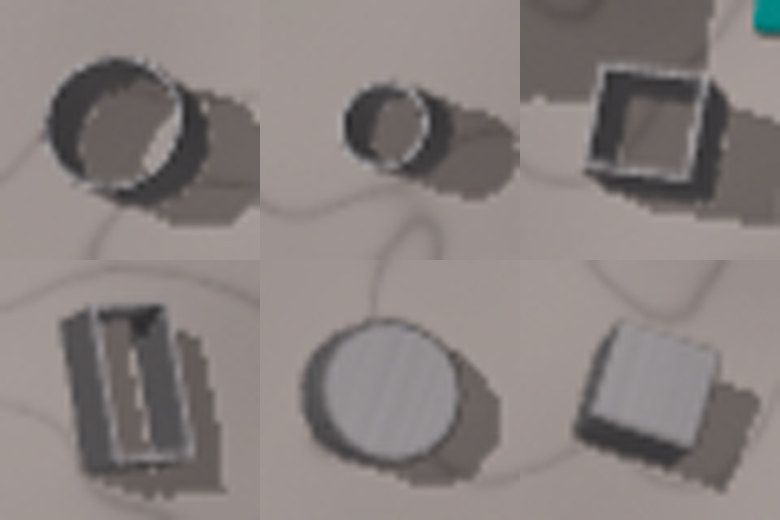

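Crops confirm it: the first four are open (bench visible inside), the round and square tins have closed tops. Next I'll measure rim centres and yaws, and triangulate the box corner near the square.

```bash
cat >> h.py <<'E'
T=dict(large=(512.1,-89.4),small=(604.6,17.8),square=(504.7,10.2),oblong=(612.1,-82.4))
def go(X,Y,Z,ydeg=None):
    "shift in tool cm and twist so tool y lies along world angle ydeg (mod 180)"
    s=sense();R=np.array(s["tcp_rot"]);d=R.T@(np.array([X,Y,Z])-s["eef_pos"])/10
    tw=0
    if ydeg is not None:
        a=np.radians(ydeg);v=R.T@np.array([np.cos(a),np.sin(a),0]);tw=(np.degrees(np.arctan2(-v[0],v[1]))+90)%180-90
    print("t",round(s["time"],2),"pos",np.round(s["eef_pos"],1),"yang",round(np.degrees(np.arctan2(R[1,1],R[0,1])),1),"q6",round(s["q"][5],2),"w",round(s["grip_width"],1),"-> shift cm",d.round(2),"twist",round(tw,1))
E
python3 - <<'E'
from h import *
f=grab_frame("top");g=grab_frame("side")
def c2(i,x,y,C=[(192,207),(209,255),(218,174),(466,231)]):
    return C[i][0]-20+(x+.5)/6.5-.5, C[i][1]-20+(y+.5)/6.5-.5
print("large",ray(f,*c2(0,116,123),45).round(1)); print("small",ray(f,*c2(1,127.5,127),45).round(1))
for i,q in((2,[(85,65),(193,75),(173,185),(68,172)]),(3,[(92,47),(165,47),(190,197),(115,202)])):
    p=np.array([ray(f,*c2(i,*a),45)[:2] for a in q],np.float32);print(i,p.mean(0).round(1),cv2.minAreaRect(p), np.degrees(np.arctan2(*(p[3]+p[2]-p[0]-p[1])[::-1])).round(1))
P=[]
for h in(f,g):
    P.append(np.array(h["intrinsics"])@np.hstack([cv2.Rodrigues(np.array(h["rvec"],float))[0],np.reshape(h["tvec"],(3,1))]))
X=cv2.triangulatePoints(P[0],P[1],np.array([[187.,145.],[200,52]]).T,np.array([[330.,55.],[425,48]]).T);print("box",(X[:3]/X[3]).T.round())
go(491,373,140,0)
E
```

```text
large [495.3 377.7  45. ]
small [365.6 307.6  45. ]
2 [595.2 312. ] ((594.8565063476562, 311.7365417480469), (47.67713165283203, 50.03529357910156), 88.78144073486328) 178.1
3 [ 485.  -394.2] ((485.558349609375, -394.3410949707031), (66.69815826416016, 31.873966217041016), 8.666326522827148) -171.0
box [[634. 364. 172.]
 [905. 374. 153.]]
t 0.25 pos [231.  471.3 242. ] yang 63.9 q6 -0.22 w 85.0 -> shift cm [-27.67   2.62  10.2 ] twist 63.9
```

Emit:
send_rows:
  plan: "-28 3.2 10.2 0;-28 3.2 10.2 0;-28 3.2 10.2 0;-28 3.2 10.2 0;-28 3.2 10.2 0;-28 3.2 10.2 0;-28 3.2 10.2 0;-28 3.2 10.2 0"
  gripper: 1

```text
time: 0.92
eef_pos: [500.5, 373.6, 137.2]
tcp_rot: [[-0.896, 0.444, -0.002], [0.444, 0.896, -0.002], [0.001, -0.003, -1.0]]
wrist_force: [0.1, -0.9, 0.4]
grip_width: 85.5
grip_force: 0.0
```

Run:
```python
from h import *
f=grab_frame("wrist");cv2.imwrite("pics/w1.png",f["img"])
go(495,377.5,25)
print(proj(f,[(495.3,377.7,45),(495,377,0)]))
```

```text
t 0.97 pos [499.4 374.3 137.7] yang 63.6 q6 -0.65 w 85.8 -> shift cm [ 0.52  0.12 11.27] twist 0
[[328.51591798 199.28091861]
 [327.39525302 186.15811439]]
```

View pics/w1.png

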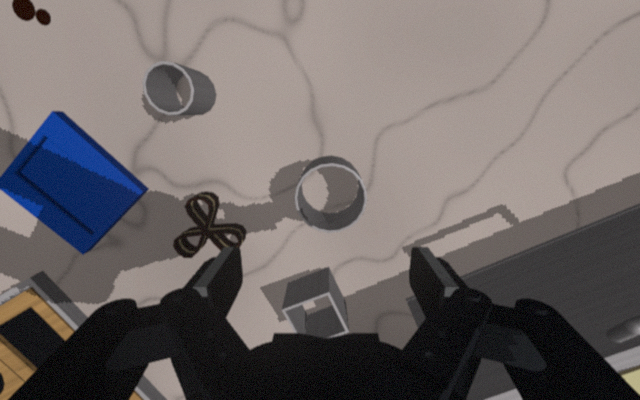

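The wrist view shows the large ring with its rim centre near (329,197), matching the prediction of (328,199). The small ring's rim is at about (168,88) and the square's near (316,318). Descending on the large ring.

Emit:
send_rows:
  plan: "0.5 0.1 3 0;0.5 0.1 6 0;0.5 0.1 9 0;0.5 0.1 11.2 0;0.5 0.1 11.2 0;0.5 0.1 11.2 0"

```text
time: 1.47
eef_pos: [491.7, 380.5, 28.6]
tcp_rot: [[-0.898, 0.439, -0.001], [0.439, 0.898, -0.0], [0.001, -0.001, -1.0]]
wrist_force: [0.7, 0.4, 0.1]
grip_width: 85.7
grip_force: 0.0
```

Emit:
send_rows:
  plan: "0 0 0 0;0 0 0 0;0 0 0 0;0 0 0 0;0 0 0 0;0 0 0 0"
  gripper: 0.5
  grip_force: 40

```text
time: 1.97
eef_pos: [493.3, 380.7, 30.9]
tcp_rot: [[-0.898, 0.44, 0.003], [0.44, 0.898, 0.002], [-0.002, 0.003, -1.0]]
wrist_force: [-2.8, -0.1, 8.8]
grip_width: 59.8
grip_force: 41.9
```

Emit:
send_rows:
  plan: "0 0 -3 0;0 0 -6 0;0 0 -9 0;0 0 -9 0"

```text
time: 2.3
eef_pos: [495.0, 381.4, 125.9]
tcp_rot: [[-0.898, 0.44, 0.011], [0.44, 0.898, 0.005], [-0.007, 0.01, -1.0]]
wrist_force: [0.8, 0.6, 0.2]
grip_width: 59.0
grip_force: 43.8
```

Run:
```python
from h import *
go(509.5,-88,110,)
```

```text
t 2.3 pos [495.  381.4 125.9] yang 63.9 q6 -0.65 w 59.0 -> shift cm [-21.95 -41.53   1.35] twist 0
```

Emit:
send_rows:
  plan: "-22 -41.5 0.5 0;-22 -41.5 0.5 0;-22 -41.5 0.5 0;-22 -41.5 0.5 0;-22 -41.5 0.5 0;-22 -41.5 0.5 0;-22 -41.5 0.5 0;-22 -41.5 0.5 0"

```text
time: 2.97
eef_pos: [503.0, 45.0, 115.6]
tcp_rot: [[-0.898, 0.44, 0.002], [0.44, 0.898, -0.0], [-0.002, 0.001, -1.0]]
wrist_force: [0.7, 1.1, -1.3]
grip_width: 59.2
grip_force: 43.9
```

Run:
```python
from h import *
go(509.5,-88,110)
```

```text
t 2.97 pos [503.   45.  115.6] yang 63.9 q6 -1.26 w 59.2 -> shift cm [ -6.43 -11.65   0.57] twist 0
```

Emit:
send_rows:
  plan: "-6.2 -11.2 0.5 0;-6.2 -11.2 0.5 0;-6.2 -11.2 0.5 0;-6.2 -11.2 0.5 0;-6.2 -11.2 0.5 0;-6.2 -11.2 0.5 0;-6.2 -11.2 0.5 0"

```text
time: 3.55
eef_pos: [509.5, -79.9, 110.1]
tcp_rot: [[-0.898, 0.439, 0.0], [0.439, 0.898, 0.0], [-0.0, 0.0, -1.0]]
wrist_force: [-0.4, 0.6, -1.8]
grip_width: 59.3
grip_force: 43.9
```

Run:
```python
from h import *
f=grab_frame("wrist");cv2.imwrite("pics/w2.png",f["img"])
go(509.5,-88,40)
print({k:proj(f,[(*v,14)]).round() for k,v in T.items()})
```

```text
t 3.6 pos [509.5 -79.7 110. ] yang 64.0 q6 -1.5 w 59.2 -> shift cm [-0.36 -0.74  7.  ] twist 0
{'large': array([[318., 213.]]), 'small': array([[473., 251.]]), 'square': array([[426., 153.]]), 'oblong': array([[372., 301.]])}
```

View pics/w2.png

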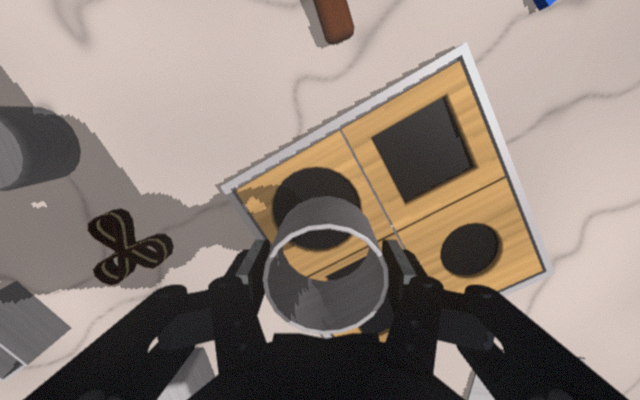

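The wrist view shows the pockets within 2–5 px of their predicted places: square (424,150), small (471,249), large (317,208). The ring hangs upright, so I'll lower it.

Emit:
send_rows:
  plan: "-0.4 -0.8 0 0;-0.4 -0.8 2 0;-0.4 -0.8 4 0;-0.4 -0.8 6 0;-0.4 -0.8 6.9 0;-0.4 -0.8 6.9 0;-0.4 -0.8 6.9 0"

```text
time: 4.18
eef_pos: [509.7, -89.9, 40.9]
tcp_rot: [[-0.898, 0.44, -0.0], [0.44, 0.898, -0.0], [-0.0, -0.0, -1.0]]
wrist_force: [0.0, -0.2, -0.4]
grip_width: 59.3
grip_force: 44.6
```

Run:
```python
from h import *
go(509.5,-88,39); print(sense()["wrist_force"])
```

```text
t 4.18 pos [509.7 -89.9  40.9] yang 63.9 q6 -1.52 w 59.3 -> shift cm [0.11 0.16 0.19] twist 0
[ 0.01447119 -0.23943002 -0.42189503]
```

Emit:
send_rows:
  plan: "0 0 0.15 0;0 0 0.25 0;0 0 0.25 0"

```text
time: 4.43
eef_pos: [509.8, -90.0, 38.6]
tcp_rot: [[-0.898, 0.44, 0.001], [0.44, 0.898, -0.0], [-0.001, 0.0, -1.0]]
wrist_force: [0.2, 0.4, 0.5]
grip_width: 59.2
grip_force: 44.7
```

Emit:
send_rows:
  plan: "0 0 0 0;0 0 0 0;0 0 0 0;0 0 0 0;0 0 0 0"
  gripper: 1

```text
time: 4.85
eef_pos: [509.6, -90.0, 38.3]
tcp_rot: [[-0.898, 0.44, 0.0], [0.44, 0.898, -0.0], [-0.0, -0.0, -1.0]]
wrist_force: [0.3, 0.6, 1.2]
grip_width: 85.7
grip_force: 0.0
```

Emit:
send_rows:
  plan: "0 0 -2 0;0 0 -4 0;0 0 -7 0;0 0 -9 0;0 0 -9 0;0 0 -9 0"

```text
time: 5.35
eef_pos: [509.9, -90.1, 128.9]
tcp_rot: [[-0.898, 0.44, 0.002], [0.44, 0.898, -0.001], [-0.002, 0.0, -1.0]]
wrist_force: [-0.3, 0.5, -1.3]
grip_width: 85.4
grip_force: 0.0
```

Run:
```python
from h import *
f=grab_frame("wrist");cv2.imwrite("pics/w3.png",f["img"])
go(365.6,307.6,140)
```

```text
t 5.4 pos [509.3 -89.9 127.8] yang 63.9 q6 -1.52 w 85.2 -> shift cm [30.4  29.36 -1.2 ] twist 0
```

View pics/w3.png

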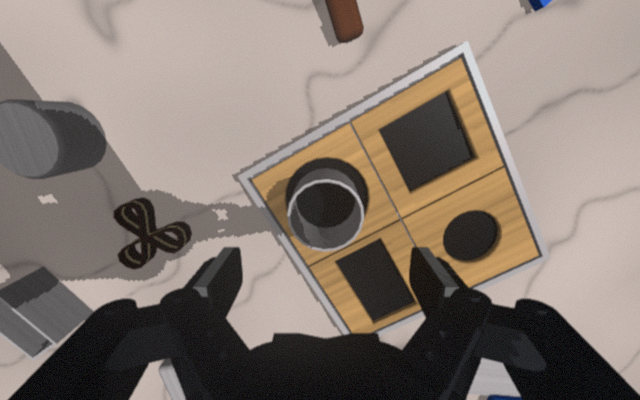

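The large ring stands inside its pocket, rim at (326,213). Next is the small ring.

Emit:
send_rows:
  plan: "30.4 29.4 -1 0;30.4 29.4 -1 0;30.4 29.4 -1 0;30.4 29.4 -1 0;30.4 29.4 -1 0;30.4 29.4 -1 0;30.4 29.4 -1 0;30.4 29.4 -1 0"
  gripper: 0.8

```text
time: 6.07
eef_pos: [394.8, 225.0, 135.1]
tcp_rot: [[-0.898, 0.44, -0.002], [0.44, 0.898, -0.001], [0.002, -0.001, -1.0]]
wrist_force: [1.1, 0.6, -0.4]
grip_width: 68.2
grip_force: 0.0
```

Run:
```python
from h import *
go(365.6,307.6,120)
```

```text
t 6.07 pos [394.8 225.  135.1] yang 63.9 q6 -0.86 w 68.2 -> shift cm [6.26 6.13 1.51] twist 0
```

Emit:
send_rows:
  plan: "5.8 5.6 1.5 0;5.8 5.6 1.5 0;5.8 5.6 1.5 0;5.8 5.6 1.5 0;5.8 5.6 1.5 0;5.8 5.6 1.5 0"

```text
time: 6.57
eef_pos: [369.4, 298.3, 120.8]
tcp_rot: [[-0.897, 0.442, -0.001], [0.442, 0.897, -0.0], [0.0, -0.001, -1.0]]
wrist_force: [0.4, -0.6, -0.0]
grip_width: 68.5
grip_force: 0.0
```

Run:
```python
from h import *
f=grab_frame("wrist");cv2.imwrite("pics/w4.png",f["img"])
go(365.6,307.6,30)
print(proj(f,[(365.6,307.6,45),(365.6,307.6,0)]))
```

```text
t 6.62 pos [369.5 298.3 121. ] yang 63.8 q6 -0.68 w 68.6 -> shift cm [0.76 0.67 9.1 ] twist 0
[[335.36673197 204.05655775]
 [333.77213768 189.26851714]]
```

View pics/w4.png

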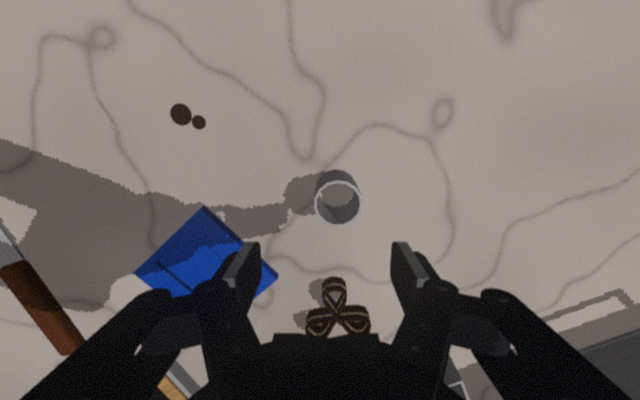

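The wrist view puts the small ring's rim at (337,201) against a predicted (335,204), which is good enough. Descending.

Emit:
send_rows:
  plan: "0.7 0.7 1 0;0.7 0.7 4 0;0.7 0.7 7 0;0.7 0.7 9 0;0.7 0.7 9 0;0.7 0.7 9 0"

```text
time: 7.12
eef_pos: [365.6, 308.4, 30.6]
tcp_rot: [[-0.898, 0.441, -0.002], [0.441, 0.898, -0.001], [0.001, -0.001, -1.0]]
wrist_force: [0.6, 1.2, -0.7]
grip_width: 68.1
grip_force: 0.0
```

Emit:
send_rows:
  plan: "0 0 0 0;0 0 0 0;0 0 0 0;0 0 0 0;0 0 0 0;0 0 0 0"
  gripper: 0.2

```text
time: 7.62
eef_pos: [366.6, 309.0, 32.6]
tcp_rot: [[-0.898, 0.44, 0.003], [0.44, 0.898, 0.001], [-0.002, 0.002, -1.0]]
wrist_force: [-0.6, -0.6, 6.3]
grip_width: 36.4
grip_force: 39.4
```

Emit:
send_rows:
  plan: "0 0 -2 0;0 0 -5 0;0 0 -8 0;0 0 -8 0;0 0 -8 0"

```text
time: 8.03
eef_pos: [366.5, 309.1, 112.9]
tcp_rot: [[-0.898, 0.44, 0.004], [0.44, 0.898, 0.002], [-0.003, 0.003, -1.0]]
wrist_force: [-1.1, -0.7, -1.3]
grip_width: 36.6
grip_force: 40.4
```

Run:
```python
from h import *
go(604.6,17.8,110)
```

```text
t 8.03 pos [366.5 309.1 112.9] yang 63.9 q6 -0.66 w 36.6 -> shift cm [-34.2  -15.68   0.32] twist 0
```

Emit:
send_rows:
  plan: "-34.2 -15.7 0 0;-34.2 -15.7 0 0;-34.2 -15.7 0 0;-34.2 -15.7 0 0;-34.2 -15.7 0 0;-34.2 -15.7 0 0;-34.2 -15.7 0 0;-34.2 -15.7 0 0"

```text
time: 8.7
eef_pos: [577.0, 48.5, 110.0]
tcp_rot: [[-0.898, 0.441, -0.002], [0.441, 0.898, 0.0], [0.002, -0.001, -1.0]]
wrist_force: [0.5, 0.1, -0.1]
grip_width: 36.2
grip_force: 40.4
```

Emit:
send_rows:
  plan: "0 0 0 0;0 0 0 0"

```text
time: 8.87
eef_pos: [576.7, 48.8, 109.6]
tcp_rot: [[-0.897, 0.443, -0.002], [0.443, 0.897, 0.0], [0.002, -0.001, -1.0]]
wrist_force: [-0.9, 0.6, 0.1]
grip_width: 36.2
grip_force: 40.4
```

Run:
```python
from h import *
go(604.6,17.8,40.6)
```

```text
t 8.87 pos [576.7  48.8 109.6] yang 63.7 q6 -1.23 w 36.2 -> shift cm [-3.89 -1.54  6.89] twist 0
```

Emit:
send_rows:
  plan: "-3.8 -1.5 0 0;-3.8 -1.5 0 0;-3.8 -1.5 0 0;-3.8 -1.5 2.5 0;-3.8 -1.5 5 0;-3.8 -1.5 5 0;-3.8 -1.5 5 0"

```text
time: 9.45
eef_pos: [602.8, 21.6, 60.5]
tcp_rot: [[-0.898, 0.439, -0.003], [0.439, 0.899, 0.001], [0.003, -0.001, -1.0]]
wrist_force: [-0.1, 0.6, -0.9]
grip_width: 36.4
grip_force: 40.4
```

Run:
```python
from h import *
f=grab_frame("wrist");cv2.imwrite("pics/w5.png",f["img"])
go(604.6,17.8,40.6)
```

```text
t 9.5 pos [603.9  21.2  61.9] yang 64.0 q6 -1.27 w 36.4 -> shift cm [-0.22 -0.28  2.13] twist 0
```

View pics/w5.png

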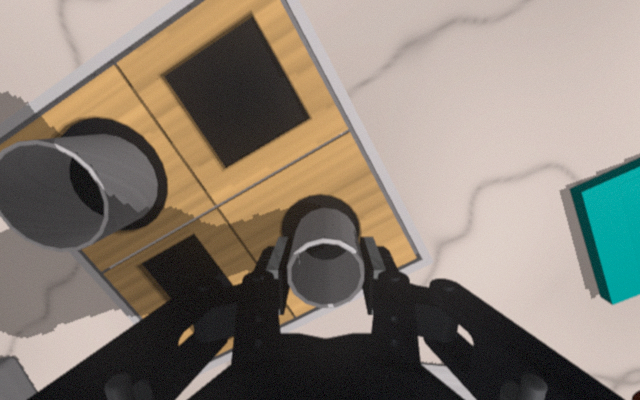

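The small ring hangs over its pocket (pocket centre x about 320 px, ring about 325 px). Lowering.

Emit:
send_rows:
  plan: "-0.2 -0.2 0 0;-0.2 -0.2 1 0;-0.2 -0.2 1.9 0;-0.2 -0.2 1.9 0;-0.2 -0.2 1.9 0"

```text
time: 9.92
eef_pos: [604.8, 17.6, 41.6]
tcp_rot: [[-0.898, 0.44, -0.001], [0.44, 0.898, 0.0], [0.001, -0.0, -1.0]]
wrist_force: [-0.9, -0.9, -0.9]
grip_width: 36.4
grip_force: 40.4
```

Run:
```python
from h import *
go(604.6,17.8,40.6); print(sense()["wrist_force"])
```

```text
t 9.92 pos [604.8  17.6  41.6] yang 63.9 q6 -1.28 w 36.4 -> shift cm [0.02 0.01 0.1 ] twist 0
[-0.88586816 -0.91816099 -0.89762439]
```

Emit:
send_rows:
  plan: "0 0 0.15 0;0 0 0.15 0;0 0 0.15 0"

```text
time: 10.17
eef_pos: [605.1, 17.6, 40.7]
tcp_rot: [[-0.898, 0.44, 0.0], [0.44, 0.898, -0.0], [-0.0, 0.0, -1.0]]
wrist_force: [-0.8, -0.6, 0.8]
grip_width: 36.7
grip_force: 40.6
```

Emit:
send_rows:
  plan: "0 0 0 0;0 0 0 0;0 0 0 0;0 0 0 0;0 0 0 0"
  gripper: 0.75

```text
time: 10.58
eef_pos: [605.0, 17.6, 40.6]
tcp_rot: [[-0.898, 0.44, -0.0], [0.44, 0.898, 0.0], [0.0, 0.0, -1.0]]
wrist_force: [-0.0, -0.7, -0.4]
grip_width: 64.3
grip_force: 0.0
```

Emit:
send_rows:
  plan: "0 0 -2 0;0 0 -5 0;0 0 -9 0;0 0 -10 0;0 0 -10 0"

```text
time: 11.0
eef_pos: [606.5, 17.4, 144.2]
tcp_rot: [[-0.898, 0.44, 0.007], [0.44, 0.898, -0.001], [-0.006, 0.002, -1.0]]
wrist_force: [0.2, -0.7, 0.0]
grip_width: 64.3
grip_force: 0.0
```

Run:
```python
from h import *
f=grab_frame("wrist");cv2.imwrite("pics/w6.png",f["img"])
go(585,305,150,89)
```

```text
t 11.05 pos [605.5  17.5 141.7] yang 63.9 q6 -1.28 w 63.8 -> shift cm [14.49 24.91 -0.85] twist -25.1
```

View pics/w6.png

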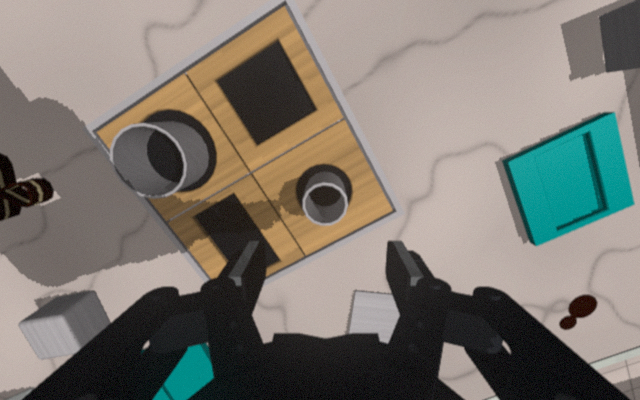

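The small ring stands in its pocket at (325,200). Next is the square: moving above it with a 25° turn.

Emit:
send_rows:
  plan: "14.5 24.9 -1 -25;14.5 24.9 -1 -25;14.5 24.9 -1 -25;14.5 24.9 -1 -25;14.5 24.9 -1 -25;14.5 24.9 -1 -25;14.5 24.9 -1 -25;14.5 24.9 -1 -25"
  gripper: 0.85

```text
time: 11.72
eef_pos: [582.1, 311.2, 148.5]
tcp_rot: [[-1.0, 0.013, -0.003], [0.013, 1.0, 0.001], [0.003, 0.001, -1.0]]
wrist_force: [-0.1, 0.2, 0.2]
grip_width: 72.7
grip_force: 0.0
```

Run:
```python
from h import *
f=grab_frame("wrist");cv2.imwrite("pics/w7.png",f["img"])
go(595,312,130,89)
print(proj(f,[(595,312,45),(595,312,0)]))
```

```text
t 11.77 pos [582.8 308.  148.2] yang 89.1 q6 -1.25 w 72.6 -> shift cm [-1.22  0.41  1.82] twist 0.1
[[326.96446888 217.42162251]
 [326.69494672 202.4025858 ]]
```

View pics/w7.png

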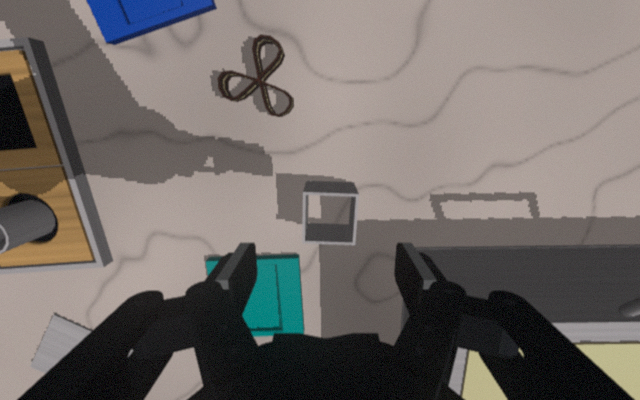

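The wrist view shows the square's rim centre at (330,218), aligned with the tool and about 2.5 mm further in +y than predicted. I'll grip it slightly towards the robot (x≈589) to keep clear of the box.

Emit:
send_rows:
  plan: "-0.6 0.6 2 0;-0.6 0.6 4 0;-0.6 0.6 6 0;-0.6 0.6 7 0;-0.6 0.6 7 0"

```text
time: 12.18
eef_pos: [589.3, 309.4, 77.0]
tcp_rot: [[-1.0, 0.021, -0.006], [0.021, 1.0, -0.002], [0.006, -0.002, -1.0]]
wrist_force: [-0.2, 0.5, -0.6]
grip_width: 72.4
grip_force: 0.0
```

Emit:
send_rows:
  plan: "0 0 1.5 0;0 0 3 0;0 0 4.5 0;0 0 4.7 0;0 0 4.7 0;0 0 4.7 0"

```text
time: 12.68
eef_pos: [591.2, 310.8, 34.9]
tcp_rot: [[-1.0, 0.02, 0.002], [0.02, 1.0, 0.0], [-0.002, 0.0, -1.0]]
wrist_force: [0.5, -0.1, 0.5]
grip_width: 72.6
grip_force: 0.0
```

Emit:
send_rows:
  plan: "0 0 0 0;0 0 0 0;0 0 0 0;0 0 0 0;0 0 0 0;0 0 0 0"
  gripper: 0.35

```text
time: 13.18
eef_pos: [591.2, 311.1, 35.1]
tcp_rot: [[-1.0, 0.019, 0.002], [0.019, 1.0, 0.001], [-0.002, 0.001, -1.0]]
wrist_force: [-0.5, -0.3, 5.7]
grip_width: 47.0
grip_force: 42.0
```

Emit:
send_rows:
  plan: "0 0 -2 0;0 0 -5 0;0 0 -9 0;0 0 -9 0;0 0 -9 0"

```text
time: 13.6
eef_pos: [591.5, 311.2, 126.3]
tcp_rot: [[-1.0, 0.019, 0.005], [0.019, 1.0, 0.002], [-0.005, 0.002, -1.0]]
wrist_force: [0.2, -0.2, -1.9]
grip_width: 47.2
grip_force: 41.6
```

Run:
```python
from h import *
go(498.7,9.8,110,94.2)
```

```text
t 13.6 pos [591.5 311.2 126.3] yang 88.9 q6 -1.24 w 47.2 -> shift cm [  8.7  -30.32   1.54] twist -5.3
```

Emit:
send_rows:
  plan: "8.6 -30.3 0 -5;8.6 -30.3 0 -5;8.6 -30.3 0 -5;8.6 -30.3 0 -5;8.6 -30.3 0 -5;8.6 -30.3 0 -5;8.6 -30.3 0 -5;8.6 -30.3 0 -5"

```text
time: 14.27
eef_pos: [496.7, 6.7, 122.6]
tcp_rot: [[-0.998, -0.066, -0.003], [-0.066, 0.998, -0.0], [0.003, 0.0, -1.0]]
wrist_force: [-0.7, 0.1, -0.9]
grip_width: 47.3
grip_force: 41.7
```

Emit:
send_rows:
  plan: "0 0 0 0;0 0 0 0"

```text
time: 14.43
eef_pos: [498.0, 8.8, 122.9]
tcp_rot: [[-0.998, -0.065, -0.002], [-0.065, 0.998, 0.0], [0.002, 0.001, -1.0]]
wrist_force: [-0.4, 1.3, -1.1]
grip_width: 47.3
grip_force: 41.8
```

Run:
```python
from h import *
go(500.7,9.9,43,94.2)
```

```text
t 14.43 pos [498.    8.8 122.9] yang 93.7 q6 -1.85 w 47.3 -> shift cm [-0.28  0.08  7.99] twist -0.5
```

Emit:
send_rows:
  plan: "-0.3 0.1 0 0;-0.3 0.1 2 0;-0.3 0.1 4 0;-0.3 0.1 6 0;-0.3 0.1 6 0;-0.3 0.1 6 0"

```text
time: 14.93
eef_pos: [501.4, 11.9, 63.1]
tcp_rot: [[-0.998, -0.069, -0.002], [-0.069, 0.998, 0.001], [0.002, 0.001, -1.0]]
wrist_force: [0.6, 0.7, -0.3]
grip_width: 47.2
grip_force: 41.7
```

Run:
```python
from h import *
f=grab_frame("wrist");cv2.imwrite("pics/w8.png",f["img"])
go(500.7,9.9,43,94.2)
```

```text
t 14.98 pos [502.1  11.6  64.1] yang 94.0 q6 -1.85 w 47.2 -> shift cm [ 0.15 -0.16  2.11] twist -0.2
```

View pics/w8.png

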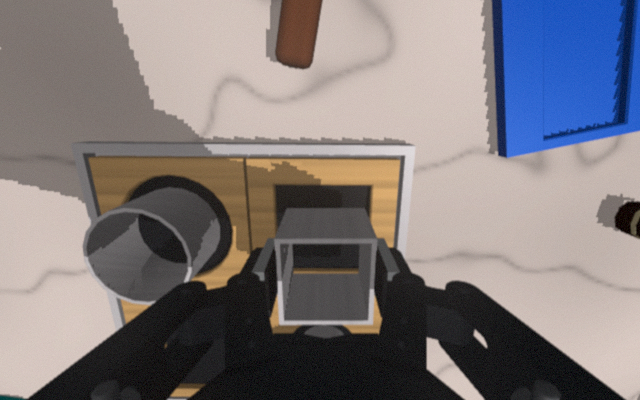

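The square hangs centred over its pocket (pocket x 274–373 px, cutter foot about 285–368 px) and square to it. Lowering.

Emit:
send_rows:
  plan: "0.1 -0.2 1 0;0.1 -0.2 1.9 0;0.1 -0.2 1.9 0;0.1 -0.2 1.9 0;0.1 -0.2 2.1 0;0.1 -0.2 2.1 0;0.1 -0.2 2.1 0"

```text
time: 15.57
eef_pos: [501.0, 8.7, 43.0]
tcp_rot: [[-0.998, -0.068, 0.001], [-0.068, 0.998, -0.0], [-0.001, -0.0, -1.0]]
wrist_force: [-0.9, 0.7, 2.7]
grip_width: 47.7
grip_force: 42.1
```

Emit:
send_rows:
  plan: "0 0 0 0;0 0 0 0;0 0 0 0;0 0 0 0;0 0 0 0"
  gripper: 0.75

```text
time: 15.98
eef_pos: [500.7, 8.7, 42.6]
tcp_rot: [[-0.998, -0.068, -0.0], [-0.068, 0.998, -0.0], [0.0, -0.0, -1.0]]
wrist_force: [0.7, 0.6, -0.1]
grip_width: 64.2
grip_force: 0.0
```

Emit:
send_rows:
  plan: "0 0 -2 0;0 0 -5 0;0 0 -9 0;0 0 -10 0;0 0 -10 0"

```text
time: 16.4
eef_pos: [502.2, 8.5, 145.6]
tcp_rot: [[-0.998, -0.068, 0.006], [-0.068, 0.998, -0.001], [-0.006, -0.002, -1.0]]
wrist_force: [0.7, -0.7, 1.0]
grip_width: 63.9
grip_force: 0.0
```

Run:
```python
from h import *
go(485,-394,140,98.8)
```

```text
t 16.4 pos [502.2   8.5 145.6] yang 93.9 q6 -1.86 w 63.9 -> shift cm [  4.45 -40.04   0.6 ] twist -4.9
```

Emit:
send_rows:
  plan: "4.5 -40 1 -5;4.5 -40 1 -5;4.5 -40 1 -5;4.5 -40 1 -5;4.5 -40 1 -5;4.5 -40 1 -5;4.5 -40 1 -5;4.5 -40 1 -5"
  gripper: 0.75

```text
time: 17.07
eef_pos: [485.1, -325.9, 132.7]
tcp_rot: [[-0.988, -0.154, -0.001], [-0.154, 0.988, 0.002], [0.001, 0.002, -1.0]]
wrist_force: [-0.2, -1.1, 0.4]
grip_width: 64.0
grip_force: 0.0
```

Run:
```python
from h import *
go(485,-394,130,98.8)
```

```text
t 17.07 pos [ 485.1 -325.9  132.7] yang 98.9 q6 -2.52 w 64.0 -> shift cm [ 1.06 -6.73  0.26] twist 0.1
```

Emit:
send_rows:
  plan: "1.0 -6.2 0.3 0;1.0 -6.2 0.3 0;1.0 -6.2 0.3 0;1.0 -6.2 0.3 0;1.0 -6.2 0.3 0;1.0 -6.2 0.3 0"

```text
time: 17.57
eef_pos: [485.9, -385.7, 130.9]
tcp_rot: [[-0.988, -0.156, -0.001], [-0.156, 0.988, 0.001], [0.0, 0.001, -1.0]]
wrist_force: [-0.3, -0.1, 0.1]
grip_width: 63.8
grip_force: 0.0
```

Run:
```python
from h import *
f=grab_frame("wrist");cv2.imwrite("pics/w9.png",f["img"])
go(485,-394,32,98.8)
print(proj(f,[(485,-394,45),(485,-394,0)]))
```

```text
t 17.62 pos [ 486.  -385.8  131.2] yang 99.0 q6 -2.59 w 64.0 -> shift cm [ 0.22 -0.8   9.92] twist 0.2
[[315.57357502 207.08071   ]
 [317.07611339 192.4332449 ]]
```

View pics/w9.png

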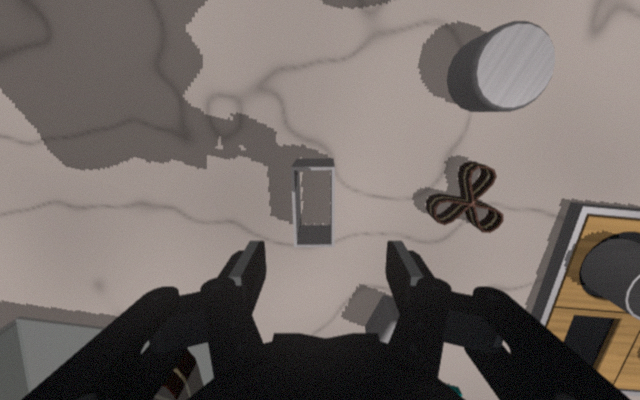

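The oblong's rim is centred at (314,206), predicted (316,207), and aligned with the tool. Descending.

Emit:
send_rows:
  plan: "0.2 -0.9 1 0;0.2 -0.9 4 0;0.2 -0.9 7 0;0.2 -0.9 9.9 0;0.2 -0.9 9.9 0;0.2 -0.9 9.9 0"

```text
time: 18.12
eef_pos: [484.8, -395.8, 31.4]
tcp_rot: [[-0.988, -0.155, -0.002], [-0.155, 0.988, 0.002], [0.001, 0.002, -1.0]]
wrist_force: [-0.3, -0.9, 0.4]
grip_width: 64.0
grip_force: 0.0
```

Emit:
send_rows:
  plan: "0 0 0 0;0 0 0 0;0 0 0 0;0 0 0 0;0 0 0 0;0 0 0 0"
  gripper: 0.15

```text
time: 18.62
eef_pos: [485.9, -397.0, 34.5]
tcp_rot: [[-0.988, -0.155, 0.002], [-0.155, 0.988, -0.003], [-0.002, -0.003, -1.0]]
wrist_force: [-0.6, 0.8, 5.9]
grip_width: 33.3
grip_force: 40.7
```

Emit:
send_rows:
  plan: "0 0 -2 0;0 0 -5 0;0 0 -9 0;0 0 -9 0;0 0 -9 0"

```text
time: 19.03
eef_pos: [485.9, -397.0, 125.4]
tcp_rot: [[-0.988, -0.155, 0.004], [-0.155, 0.988, -0.004], [-0.003, -0.005, -1.0]]
wrist_force: [-0.0, 0.3, -1.1]
grip_width: 33.1
grip_force: 40.2
```

Run:
```python
from h import *
go(612.1,-82.4,125,94.2)
```

```text
t 19.03 pos [ 485.9 -397.   125.4] yang 98.9 q6 -2.6 w 33.1 -> shift cm [-17.33  29.13  -0.06] twist 4.7
```

Emit:
send_rows:
  plan: "-17.3 29.1 0 5;-17.3 29.1 0 5;-17.3 29.1 0 5;-17.3 29.1 0 5;-17.3 29.1 0 5;-17.3 29.1 0 5;-17.3 29.1 0 5;-17.3 29.1 0 5"

```text
time: 19.7
eef_pos: [609.0, -84.6, 121.3]
tcp_rot: [[-0.998, -0.068, -0.002], [-0.068, 0.998, 0.001], [0.002, 0.001, -1.0]]
wrist_force: [0.4, -0.2, -1.4]
grip_width: 33.2
grip_force: 40.3
```

Emit:
send_rows:
  plan: "0 0 0 0;0 0 0 0"

```text
time: 19.87
eef_pos: [609.0, -84.6, 121.2]
tcp_rot: [[-0.997, -0.071, -0.002], [-0.071, 0.997, 0.001], [0.002, 0.001, -1.0]]
wrist_force: [-0.0, -1.5, -1.5]
grip_width: 33.2
grip_force: 40.3
```

Run:
```python
from h import *
go(612.1,-82.4,62,94.2)
```

```text
t 19.87 pos [609.  -84.6 121.2] yang 94.1 q6 -1.97 w 33.2 -> shift cm [-0.33  0.19  5.92] twist -0.1
```

Emit:
send_rows:
  plan: "-0.3 0.2 0 0;-0.3 0.2 2 0;-0.3 0.2 4 0;-0.3 0.2 5.9 0;-0.3 0.2 5.9 0;-0.3 0.2 5.9 0"

```text
time: 20.37
eef_pos: [611.4, -85.6, 62.8]
tcp_rot: [[-0.998, -0.066, -0.002], [-0.066, 0.998, 0.001], [0.002, 0.001, -1.0]]
wrist_force: [0.8, -0.1, -0.5]
grip_width: 33.2
grip_force: 40.3
```

Run:
```python
from h import *
f=grab_frame("wrist");cv2.imwrite("pics/w10.png",f["img"])
go(612.1,-82.4,42.5,94.2)
```

```text
t 20.42 pos [612.2 -85.6  64. ] yang 93.8 q6 -1.97 w 33.0 -> shift cm [-0.02  0.32  2.15] twist -0.4
```

View pics/w10.png

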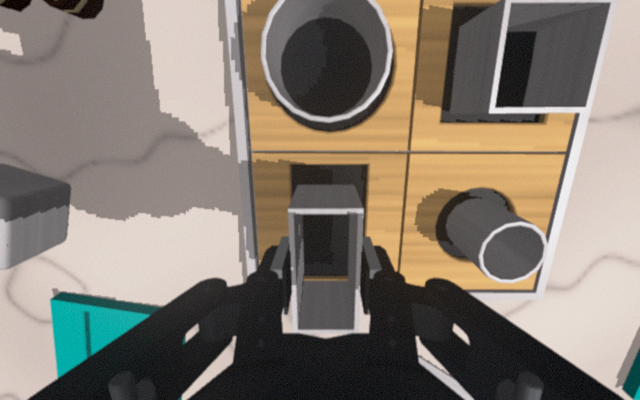

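The oblong hangs over its pocket (pocket x 290–368 px, cutter foot about 297–358 px). Lowering with a 3 mm trim, then releasing.

Emit:
send_rows:
  plan: "0 0.3 0 0;0 0.3 1 0;0 0.3 1.9 0;0 0.3 1.9 0;0 0.3 2.1 0;0 0.3 2.2 0;0 0.3 2.2 0"

```text
time: 21.0
eef_pos: [611.7, -81.6, 42.5]
tcp_rot: [[-0.998, -0.068, -0.0], [-0.068, 0.998, -0.0], [0.0, -0.0, -1.0]]
wrist_force: [-5.7, 0.5, 11.0]
grip_width: 33.1
grip_force: 41.6
```

Emit:
send_rows:
  plan: "0 0 0 0;0 0 0 0;0 0 0 0;0 0 0 0;0 0 0 0"
  gripper: 0.65

```text
time: 21.42
eef_pos: [611.8, -81.6, 41.2]
tcp_rot: [[-0.998, -0.068, -0.0], [-0.068, 0.998, 0.0], [0.0, 0.0, -1.0]]
wrist_force: [0.1, -0.2, -0.0]
grip_width: 55.5
grip_force: 0.0
```

Emit:
send_rows:
  plan: "0 0 -2 0;0 0 -5 0;0 0 -9 0;0 0 -12 0;0 0 -14 0;0 0 -14 0"

```text
time: 21.92
eef_pos: [613.4, -82.1, 186.4]
tcp_rot: [[-0.998, -0.068, 0.008], [-0.068, 0.998, -0.003], [-0.008, -0.003, -1.0]]
wrist_force: [-0.4, 0.1, 0.7]
grip_width: 55.5
grip_force: 0.0
```

Emit:
send_rows:
  plan: "20 0 0 0;20 0 0 0;20 0 0 0;20 0 0 0;20 0 0 0;20 0 0 0;20 0 0 0"

```text
time: 22.5
eef_pos: [411.4, -95.2, 181.2]
tcp_rot: [[-0.998, -0.066, -0.0], [-0.066, 0.998, 0.0], [0.0, 0.0, -1.0]]
wrist_force: [1.1, 0.3, 0.5]
grip_width: 55.4
grip_force: 0.0
```

Run:
```python
from h import *
f=grab_frame("side");cv2.imwrite("pics/s9.png",cv2.resize(f["img"][160:390,200:440],None,fx=2.4,fy=2.4,interpolation=cv2.INTER_CUBIC))
f=grab_frame("top");
g=f["img"]
a=cv2.resize(g[150:290,290:490],None,fx=4,fy=4,interpolation=cv2.INTER_CUBIC);cv2.imwrite("pics/t9.png",a)
```

```text
(no output)
```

View pics/s9.png

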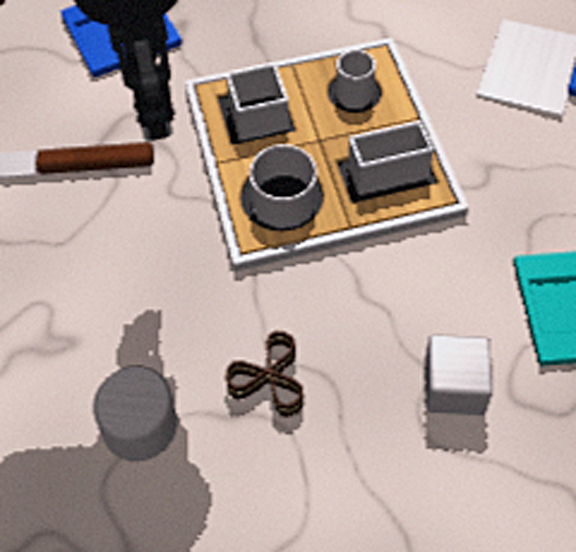

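All four cutters stand in their own pockets and both tins look untouched. As a numeric check, I'll compare the oblong's rim corners seen in this crop with those predicted for standing flat.

Run:
```python
from h import *
f=grab_frame("side");a=np.radians(4.2);R=np.array([[np.cos(a),-np.sin(a)],[np.sin(a),np.cos(a)]])
for z in(53,59):
    P=[(*(R@np.array(c)+(612.1,-82.4)),z) for c in((-34,17),(34,17),(34,-17),(-34,-17))]
    print(z,((proj(f,P)-(200,160))*2.4).round().tolist())
# measured rims: top view centres
g=cv2.cvtColor(f["img"],cv2.COLOR_BGR2GRAY)[160+48:160+84,200+140:200+186]
print(g[::1,::2])
```

```text
53 [[347.0, 136.0], [418.0, 119.0], [431.0, 148.0], [358.0, 166.0]]
59 [[347.0, 132.0], [419.0, 115.0], [432.0, 144.0], [359.0, 161.0]]
[[128  77  86  97  84  96  82  76 178 168 171 167 171 187 185 192 192  77
  248 221 207 206 209]
 [168  74  80  94  81  92  76 128 179 166 167 170 164 189 187 176 135  58
  230 233 211 209 203]
 [178 122  76  82  84  92  69 159 179 167 176 174 171 150 120 105 185 235
  197 231 206 204 205]
 [175 168 111  76  77  74 165 155 181 172 178 130  99 107 198 247 200 189
  156 241 206 204 205]
 [169 174 158 161 166 161 184 160 176 120  91 136 213 255 188 150 104 132
  167 245 209 206 210]
 [171 174 161 169 184 171 167 108  96 135 215 239 195 136  98  73  69  71
  155 227 221 207 208]
 [169 176 169 171 148  97 103 170 224 241 193 124  96  65  66  68  78  52
  227 195 230 204 209]
 [169 182 130  86 108 178 228 225 178 132  99  70  67  75  79  80  74  67
  229 156 238 208 209]
 [117  94  94 194 244 201 158 122  87  68  67  71  77  78  75  76  80  63
  157 140 240 213 209]
 [108 154 153 204 147 109  79  71  70  72  84  76  78  83  79  81  84  70
   71 207 242 222
[... 1828 characters left out ...]
  4   4  94 117 165]
 [131 166  56  12  56  73  74  78  83  81  81  91  60  37  19   0   5   1
   32  71 193 171 162]
 [ 95 166  69   0  50  80  81  77  81  88  79  33  20   2   7   3  34  84
   91  93 200 181 161]
 [106 161  84   1  38  82  85  86  68  37  32   1   0  13  33  88 108 102
   91  89 196 178 171]
 [131 151 113   6   1  88  49  29  22   7   1   2  41  89 101 101 107  96
   94  85 194 182 169]
 [137 144 153   5   1  31  13   0   8  26  48  89  87  92 102 102  96 100
   94  80 186 185 165]
 [176 122 161   4  13   0   0  18  56  88  85 101  92  93  96  94 100  96
   82  71 183 186 167]
 [179 101 165  49   0  33  55  81  85 101  85  92  91  92  94  92  86 155
  180 169 183 183 170]]
```

Run:
```python
from h import *
f=grab_frame("side");g=cv2.cvtColor(f["img"],cv2.COLOR_BGR2GRAY).astype(float)
us=np.arange(353,374);rim=[];foot=[]
for u in us:
    c=g[220:232,u];i=c.argmax();w=np.clip(c-100,0,None);w[:max(0,i-2)]=0;w[i+3:]=0;rim.append(220+(w*np.arange(12)).sum()/w.sum())
    c=g[230:244,u];d=c[:-1]-c[1:];k=np.argmax(c<45);foot.append(230+k-1+(c[k-1]-45)/(c[k-1]-c[k]))
a=np.radians(4.2);R=np.array([[np.cos(a),-np.sin(a)],[np.sin(a),np.cos(a)]])
for n,y,z0 in(("rim",rim,53),("foot",foot,8)):
    s,b=np.polyfit(us,y,1);print(n,"measured slope %.3f v@363 %.2f"%(s,s*363+b))
    for t in(0,5):
        q=[]
        for x in(-34,34):
            p=R@np.array([x,-17+(1.2 if z0==53 else 0)])+(612.1,-82.4);q.append((*p,z0+(t and (34-x)/68*6)))
        q=proj(f,q);s=(q[1,1]-q[0,1])/(q[1,0]-q[0,0]);print("  pred tilt",t,"slope %.3f v %.2f"%(s,q[0,1]+s*(363-q[0,0])))
s=sense();print(s["time"])
```

```text
rim measured slope -0.233 v@363 225.26
  pred tilt 0 slope -0.239 v 225.22
  pred tilt 5 slope -0.184 v 224.32
foot measured slope -0.237 v@363 237.66
  pred tilt 0 slope -0.244 v 237.53
  pred tilt 5 slope -0.191 v 236.75
22.7
```

The rim and foot lines both match the flat prediction to about 0.1 px, so the oblong stands flat. Handing in.

```bash
python3 -c "
from h import *
print(close_job())"
```

```text
the job is handed in; nothing more can be done
None
```

All four cutters are standing in their own pockets, the two tins were left where they stood, and the job was handed in at about 22.7 s; no verdict was returned.

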